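# Clamp a frame batten in the sprung hold-down press

### The job

Lay the loose batten flat in the press bed between the guide rails, slide either end under the bridge until it butts against the end stop, and let go of it. Then push the black knob down until the yellow band on its stem is half sunk into the sleeve, so that the rubber pad clamps the batten, and keep it there for at least three seconds; finish with the knob still held down at that mark, and leave the red and ochre pigment pots where they stand.

Things in the scene. Friction and masses are not known exactly. Their poses are not given: they have to be found in the camera images.
- press: Green hold-down press fixed to the bench. Origin at bench height, z up, x along the bed from its open mouth to the end stop. A batten fully home has its origin at local x = 0, y = 0, z = 12 mm. Bed plate 190 x 88 mm (x -90 to +100), top at z = 12 mm. Steel guide rails 10 mm high, 39 mm apart inside, x = 5 to 90 mm; lead-in wings flare to 59 mm apart at x = -14 mm, then bare bed to the mouth
- stop_face (a point): Middle of the near face of the press's dark end stop, at bed height: local x = 90, y = 0, z = 12 mm. The stop is 54 mm wide and 18 mm high.
- bridge (a point): Underside centre of the press's green crossbar, local x = 55, y = 0, z = 68 mm. Crossbar 36 mm along x, 92 mm along y, 16 mm high, on two 12 mm posts at y = +-35 mm; on it a steel sleeve of radius 13 mm, top at z = 100 mm. Below it hangs the rubber pad, 30 mm across, 30 mm above the bed at rest, so a batten carried under it must stay lower than that
- knob_top (a point): Centre of the flat top of the black knob (38 mm across, 20 mm high), at press local x = 55, y = 0; 156 mm above the bench at rest. Pushed with the fingertips it goes straight down; it springs back when let go. The yellow band on its stem is 8 mm high and starts 18 mm above the sleeve at rest, so it is half sunk at 22 mm of travel
- plunger (a joint): Travel of the knob downward in m: 0 at rest, 0.030 at the lower stop. Return spring about 3 N at first. The pad meets the batten at about 0.012; beyond that the force grows about 1 N per mm, to about 16 N at 0.022 (yellow band half sunk)
- pad (a joint): Compression of the rubber pad's own spring in m: 0 when the pad hangs free, growing (0.8 N per mm) as the pad is pressed on the batten; about 0.010 when the band is half sunk over a batten.
- batten: Loose straight length of pale wooden frame batten with two thin gilt lines on top, 180 mm long (its x), 32 mm wide (its y), 18 mm thick, about 0.09 kg. Origin: centre of its underside; z up. Both ends are alike. It lies flat on the bench to the right of the press; grip it across its 32 mm width, on the half that stays outside the bridge.
- jar_top (a point): Centre of the lid of the tall yellow clip-top jar that stands fixed behind and to the right of the press, 136 mm across, 201 mm high. Carry the batten over or in front of it.
- stove_top (a point): Centre of the pan support of the blue camping stove that stands fixed left of the press, 142 mm across, 237 mm high.
- red_pot: Small red pigment pot with white lid, 51 mm across, 64 mm high, origin under its centre. Leave alone.
- ochre_pot: Ochre yellow pigment pot with dark lid, 57 mm across, 80 mm high, origin under its centre. Leave alone.

How it is judged (in metres and radians):
On the way, in this order (a step that is already met when the one before it is completed fails the run):
1. the batten lies fully home in the press and is let go, the knob still up (x of batten in the frame of press between -0.006 and 0.006 m and y of batten in the frame of press between -0.006 and 0.006 m and z of batten in the frame of press below 0.015 m and angle between the x axis of batten and the x axis of press, either way round below 0.1 rad and angle between batten's own z axis and vertical below 0.06 rad and contact force between the fingers and batten below 0.1 N and value of joint plunger below 0.004 m), for 0.2 s.
2. the knob is held with the yellow band partly sunk, the pad clamping the batten, for three seconds (x of batten in the frame of press between -0.006 and 0.006 m and y of batten in the frame of press between -0.006 and 0.006 m and z of batten in the frame of press below 0.015 m and angle between the x axis of batten and the x axis of press, either way round below 0.1 rad and angle between batten's own z axis and vertical below 0.06 rad and value of joint plunger between 0.018 and 0.026 m and value of joint pad above 0.004 m and contact force between the fingers and press above 3 N), for 3 s.
At the end, for the whole second after the job is handed in: Batten flat on the bed, within 6 mm of fully home against the stop and in line, untouched by the fingers; the fingers press with over 3 N and hold the knob at 18 to 26 mm of travel (band half sunk, +-4 mm), the pad's spring compressed over 4 mm. Ends holding (all of step 2 and contact force between the fingers and batten below 0.1 N and linear speed of batten below 0.02 m/s); the arm keeps its last pose, push and grip.
It fails at once if the red pigment pot is moved more than 30 mm (distance of red_pot from where it was at the start of the episode above 0.03 m).
It fails at once if the ochre pigment pot with dark lid is moved more than 30 mm (distance of ochre_pot from where it was at the start of the episode above 0.03 m).
It also fails if it takes over 51 s, if anything falls off the work surface, if the arm or the gripper's body presses on something with over 40 N, if the wrist force passes 120 N, or if a joint passes its speed limit or range.

### The arm

A 6-joint arm with a two-finger parallel gripper is mounted at the origin on the work surface; the furniture and walls round the work are solid. World frame = base frame: x ahead of the robot, y to its left, z up, the work surface at z = 0. Lengths are in mm, angles in rad, forces in N, time in s.
With the tool pointing down it reaches from about 350 to 1000 mm from the base axis. Payload 7.1 kg.
Tool frame: the origin (TCP) lies on the centre line of the jaws, within the pads' length; the fingertips stand 22 mm ahead of it and the grasp point (between the pads) lies 3 mm ahead of it (manip.finger_overhang is the distance from the TCP to the fingertips, in mm); z points along the fingers, y is the line along which they close (so a half turn about z gives the same grasp; the last joint's range is limited). The gripper opens to 85 mm and grips with 20 to 120 N. Pads are 22 mm wide; open, the fingers measure 114 mm over their backs; the gripper's body (76 mm by 85 mm) begins 54 mm behind the grasp point. The pads swing forward as they close: fully open they stand 13 mm farther back than shut.
Start: joints at [-1.155, 0.423, 1.63, -0, 1.089, -0.019], TCP at [263.283, -566.822, 228.619] pointing down, gripper open.
Joint ranges: [-3, 3], [-0.9, 2.11], [0.09, 2.58], [-1.31, 4.45], [0.11, 2.69], [-2.54, 2.54]. Speed limits (rad/s): [2.39, 2.39, 3.01, 3.14, 3.14, 3.14].

### API

Orientations are given as a 3x3 rotation matrix whose columns are the frame's x, y, z axes.
In Python, from bench import readout, cams, order, manip gives the robot as it stands.
- The arm moves only by the shell command python3 -m creep 'ROWS' [FORCE]. ROWS is JSON, a list that holds one entry, the list of rows, each a list of 7 numbers: the opening, from 0 (shut) to 1 (fully open), then the shift along the tool's x, y, z in units of 40 mm (1.0 is 40 mm), then the turn, a rotation vector about the tool's x, y, z in units of 5 degrees (1.0 is 5 degrees). A call has 1 to 10 rows; each row shifts and turns the commanded pose from where the row before left it, along the tool's axes as they then stand; what a row does not reach is not made up. A row lasts 1/12 s, in which the tool goes at most 41.7 mm and 7.16 degrees, less where a joint would pass 70% of its speed; a pose out of reach is approached as far as the arm can. A call is refused whole if a number of a shift passes 1 or a number of a turn 1, either way. A call with a gripper value outside its range is refused whole. The fingers move at their own pace and stop on an object; FORCE is the grip in N (left out, the last holds). Time passes only in rows, so rows that do not move let the fingers close. It gives the time, the measured TCP pose, the force, the opening and the grip force at its end, in the units of the state.
- readout.get_state(): the state, without advancing time (a new reading comes with each control period).
- cams.grab_frame(name): name is "scene" or "top" or "wrist"; returns a dict with "color" (480x640x3 uint8, blue, green, red), "fx", "fy", "cx", "cy" (pixels), "k1" (the pictures are not rectified: a ray, as slopes to the right and down, at radius r is drawn at 1 + k1 r^2 times it, then the intrinsics apply), "eye" and "rotation" of the camera in the world; the wrist camera has in their place "mount" (4x4, takes a point from camera to tool coordinates, whose origin is the TCP and whose axes are the flange's). Camera axes: x right, y down, z forward; pixel columns grow to the right and rows downward; lengths in mm; the calibration is good to about 2 mm. A picture is of the moment at which its call begins: read the wrist's pose just before it. There is no depth.
- order.hand_in(): hands the job in; it is judged then, once.
Trained networks look in a picture, given as the dict that the camera call returned (one of the last four; its "shot" number tells which), for a name from the list of things; names that differ only in an ending like _2 or _b are one class to them, and where a whole thing is asked for, a point or a joint stands for the part that bears it (a point fixed in the world has none). Each returns a list of dicts, best first, with "score" (0 to 1); they miss things now and then, are a little off and sometimes report something else, mostly with a low value. They report only what shows in the picture. A call takes as long as a camera call.
- cams.cut_out(picture, name): "pixels" (480x640 bool, what is visible of it) and "extent" ([centre column, centre row, width, height] in pixels, round what is visible of it).
- cams.tip_of(picture, name): "uv" ([column, row] in pixels: a listed point, or the origin of a listed thing).
The state is a dict: "clock": time; "q": joint angles; "joint_vel": joint speeds; "joint_efforts": joint torques, N m; "tool_pos": TCP position; "tcp_rot": TCP orientation; "contact_force": force on the tool from outside, world axes, zero at the start; "wrist_torque": the same for the moment, N m; "width": finger opening in mm; "grip_force": force on a finger pad.
Only numpy, scipy, OpenCV 4.12 (cv2) and the standard library are available. Lean on these libraries where they do the work, as an engineer would, in place of code of your own. Each camera call takes 0.05 s, during which the arm holds its last target. There are 200 camera calls.

## Working session

There is one attempt and no reset: what is moved stays moved. The work goes in short steps, Python scripts to look and compute and a shell command to move; the robot and the scene stay as the last step left them, time stands still between calls to the robot, and variables do not carry over. Pictures are saved under pics/ and viewed, at most 12 in all, crops included, and the job is handed in when it is done.

```bash
mkdir -p pics; ls
cat > h.py <<'E'
import numpy as np, cv2, json
from bench import readout, cams, order, manip
def cam(p, st=None):
    if "mount" in p:
        M=np.array(p["mount"]); R=np.array(st["tcp_rot"]); t=np.array(st["tool_pos"])
        return t+R@M[:3,3], R@M[:3,:3]
    return np.array(p["eye"],float), np.array(p["rotation"],float)
def ray(p, uv, st=None):
    e,R=cam(p,st); d=np.array([(uv[0]-p["cx"])/p["fx"],(uv[1]-p["cy"])/p["fy"]]); s=d.copy()
    for _ in range(20): s=d/(1+p["k1"]*(s@s))
    v=R@np.array([s[0],s[1],1]); return e, v/np.linalg.norm(v)
def proj(p,X,st=None):
    e,R=cam(p,st); c=R.T@(np.array(X,float)-e); s=c[:2]/c[2]; s=s*(1+p["k1"]*(s@s))
    return np.array([s[0]*p["fx"]+p["cx"], s[1]*p["fy"]+p["cy"]])
def tri(rays):
    A=0;b=0
    for e,v in rays:
        P=np.eye(3)-np.outer(v,v); A=A+P; b=b+P@e
    X=np.linalg.solve(A,b); return X,[np.linalg.norm((np.eye(3)-np.outer(v,v))@(X-e)) for e,v in rays]
def atz(r,z): e,v=r; return e+v*(z-e[2])/v[2]
E
cat > a.py <<'E'
from h import *
np.set_printoptions(precision=1,suppress=True)
st=readout.get_state(); print(st["tool_pos"],st["clock"],st["tcp_rot"])
P={}
for n in ["scene","top","wrist"]:
    p=cams.grab_frame(n); P[n]=p; cv2.imwrite(f"pics/{n}0.png",p["color"])
    for t in ["press","stop_face","bridge","knob_top","batten","red_pot","ochre_pot","jar_top","stove_top"]:
        r=cams.tip_of(p,t)
        if r: 
            print(n,t,[(np.round(x["uv"],1),round(x["score"],2)) for x in r[:2]])
            P[n,t]=ray(p,r[0]["uv"],st)
for t in ["press","stop_face","bridge","knob_top","batten","red_pot","ochre_pot","jar_top","stove_top"]:
    rs=[P[n,t] for n in ["scene","top"] if (n,t) in P]
    if len(rs)>1: X,e=tri(rs); print(t,X,np.array(e))
cv2.imwrite("pics/st.png",np.hstack([cv2.resize(P[n]["color"],(400,300)) for n in ["scene","wrist"]]))
E
python3 a.py
```

```text
pics
[ 263.1 -566.3  227.8] 0.0 [[ 0.9  0.4 -0. ]
 [ 0.4 -0.9  0. ]
 [ 0.  -0.  -1. ]]
scene press [(array([325.1, 324.2]), 0.89), (array([305.6, 224.6]), 0.36)]
scene stop_face [(array([349.7, 189.7]), 0.7), (array([289.8, 343. ]), 0.63)]
scene bridge [(array([301.2, 320.5]), 0.96)]
scene knob_top [(array([300.5, 294.1]), 0.86)]
scene batten [(array([369.6, 234.4]), 0.76)]
scene red_pot [(array([335.6, 210.7]), 0.98)]
scene ochre_pot [(array([349.6, 193.2]), 0.69)]
scene jar_top [(array([307. , 222.8]), 0.62), (array([334.9, 208.7]), 0.39)]
scene stove_top [(array([253.1, 324.6]), 0.96)]
top press [(array([279.8, 255.3]), 0.68)]
top stop_face [(array([253.5, 245.2]), 0.83)]
top bridge [(array([256.8, 249.4]), 0.62)]
top knob_top [(array([253.4, 245. ]), 0.78)]
top batten [(array([397.4, 258.9]), 0.66)]
top red_pot [(array([412.8, 209.4]), 0.78)]
top ochre_pot [(array([438.8, 212.6]), 0.87)]
top jar_top [(array([312.3, 220.8]), 0.88)]
top stove_top [(array([183.1, 234.3]), 0.62)]
press [459.4 -79.2   9.3] [9.3 9.3]
stop_face [437.1 -86.3 426.2] [31.4 31.4]
bridge [478.9 -24.5  80. ] [0.4 0.4]
knob_top [482.6 -30.8 163. ] [2.5 2.5]
batten [ 468.7 -395.2   -1.6] [5.3 5.3]
red_pot [ 598.9 -441.9  -10.2] [3.5 3.5]
ochre_pot [ 588.9 -511.3    1.6] [3.9 3.9]
jar_top [ 537.7 -172.5  214.6] [1.1 1.1]
stove_top [498.9 116.2 236.2] [3.1 3.1]
```

View pics/scene0.png

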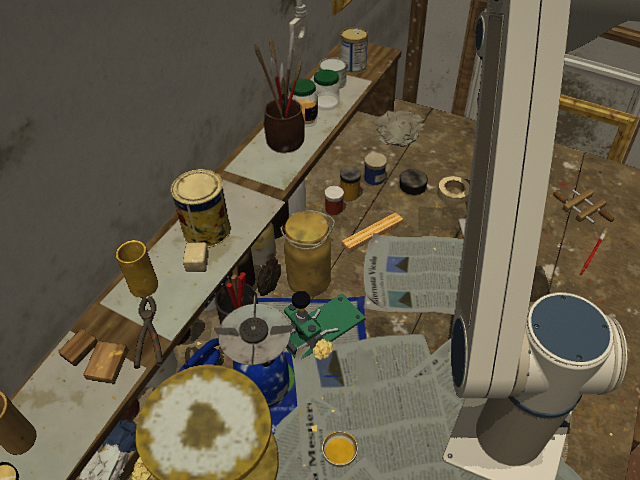

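View pics/top0.png

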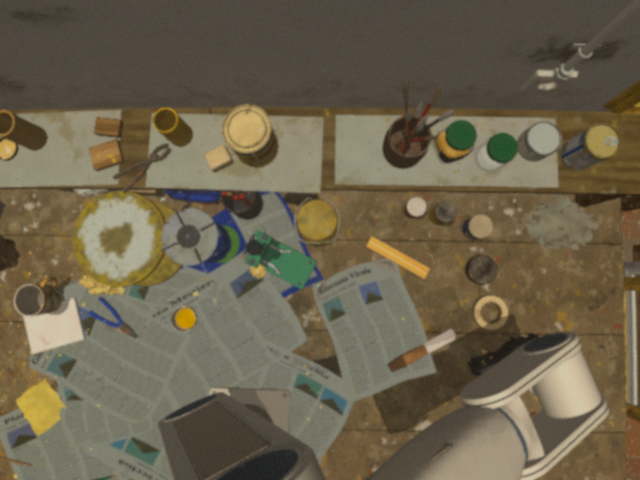

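The press's bridge and knob show around (300,310) in the scene view, and the green bed runs down-right to about (355,315). In the top view the batten spans about (368,240) to (429,272), nearly parallel to the press. The pots stand behind the batten at (416,207) and (445,212).

```bash
cat > b.py <<'E'
from h import *
np.set_printoptions(precision=3,suppress=True)
st=readout.get_state(); print(st["tool_pos"],st["tcp_rot"],manip.finger_overhang,st["width"])
for n in ["scene","top"]:
    p=cams.grab_frame(n)
    for t,z in [("batten",9),("press",12)]:
        r=cams.cut_out(p,t)
        for x in r[:1]:
            ys,xs=np.nonzero(x["pixels"]); 
            X=np.array([atz(ray(p,(a,b)),z)[:2] for a,b in zip(xs,ys)],np.float32)
            (c,s,a)=cv2.minAreaRect(X); w,v=np.linalg.eigh(np.cov(X.T)); d=v[:,1]*np.sign(v[1,1])
            print(n,t,round(x["score"],2),len(xs),"mean",X.mean(0),"rect",c,s,a,"ang",np.degrees(np.arctan2(d[1],d[0])))
    if n=="scene": M=p
p=cams.grab_frame("wrist"); print(np.array(p["mount"]),p["fx"],p["k1"])
E
python3 b.py
```

```text
[ 263.276 -566.862  228.617] [[ 0.907  0.421  0.   ]
 [ 0.421 -0.907 -0.   ]
 [-0.     0.    -1.   ]] 22.0 85.59176412032187
scene batten 0.82 802 mean [ 468.884 -397.384] rect (467.036865234375, -398.786865234375) (189.91140747070312, 43.636043548583984) 62.162479400634766 ang 62.263253974921554
scene press 0.82 2888 mean [464.581 -81.569] rect (484.3309326171875, -85.01010131835938) (189.8023223876953, 158.6194305419922) 63.719581604003906 ang 53.790726306449656
top batten 0.92 777 mean [ 468.685 -394.164] rect (467.958984375, -394.6612854003906) (179.55389404296875, 33.42506790161133) 62.63808822631836 ang 62.967943327533355
top press 0.63 2249 mean [457.277 -72.046] rect (457.6405944824219, -71.56633758544922) (192.39129638671875, 93.90187072753906) 64.75377655029297 ang 62.88986838713673
[[  -0.001   -0.961   -0.276   70.322]
 [   1.      -0.001   -0.001    0.305]
 [   0.      -0.276    0.961 -145.113]
 [   0.       0.       0.       1.   ]] 382.58004793586565 0.00968492346584144
```

View pics/wrist0.png

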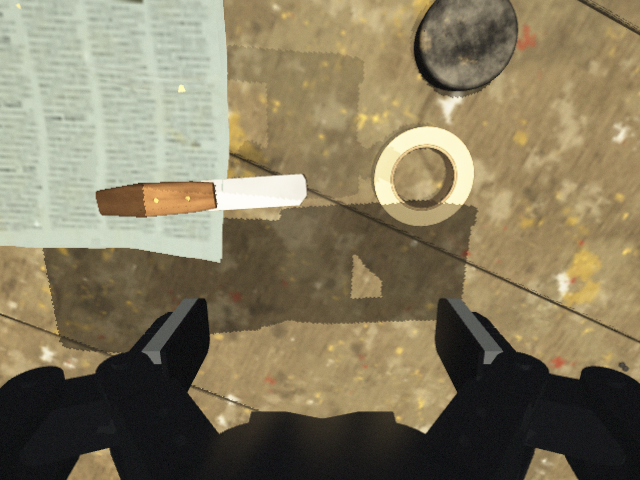

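The wrist view shows only the knife, tape and shadow. The batten is out of frame to the upper left, so I'll move over its right-hand half.

```bash
python3 -m creep '[[[1,0.86,-0.12,0.1,0,0,0],[1,0.86,-0.12,0.1,0,0,0],[1,0.86,-0.12,0.1,0,0,0],[1,0.86,-0.12,0.1,0,0,0],[1,0.86,-0.12,0.1,0,0,0],[1,0.86,-0.12,0.1,0,0,0]]]' && python3 -m creep '[[[1,0,0,0,0,0,-0.94],[1,0,0,0,0,0,-0.94],[1,0,0,0,0,0,-0.94],[1,0,0,0,0,0,-0.94],[1,0,0,0,0,0,-0.94],[1,0,0,0,0,0,-0.94],[1,0,0,0,0,0,-0.94],[1,0,0,0,0,0,-0.94],[1,0,0,0,0,0,0],[1,0,0,0,0,0,0]]]'
cat > c.py <<'E'
import sys
from h import *
np.set_printoptions(precision=3,suppress=True)
st=readout.get_state(); R=np.array(st["tcp_rot"]);T=np.array(st["tool_pos"]); print(T,"yaw",np.degrees(np.arctan2(R[1,0],R[0,0])),"q6",st["q"][5],st["clock"])
p=cams.grab_frame("wrist"); cv2.imwrite(f"pics/{sys.argv[1]}.png",p["color"])
for x in cams.cut_out(p,"batten")[:1]:
    cs,_=cv2.findContours(x["pixels"].astype(np.uint8),0,1); c=max(cs,key=cv2.contourArea)[:,0]
    for z in (18,12):
        X=np.array([atz(ray(p,a,st),z)[:2] for a in c],np.float32); r=cv2.minAreaRect(X); print(x["score"],"z",z,r)
for t in ["batten","knob_top","bridge","stop_face","press"]:
    for x in cams.tip_of(p,t)[:1]: print(t,x["score"],np.array(x["uv"]),[atz(ray(p,x["uv"],st),z)[:2] for z in (0,12,68,156)])
E
python3 c.py w1
```

```text
clock: 2.35
tool_pos: [439.6, -452.8, 204.5]
tcp_rot: [[0.907, 0.421, 0.0], [0.421, -0.907, -0.0], [0.0, 0.0, -1.0]]
contact_force: [0.1, -1.2, 0.3]
width: 85.6
grip_force: 0.0
clock: 3.18
tool_pos: [438.4, -453.8, 204.6]
tcp_rot: [[0.464, 0.886, -0.0], [0.886, -0.464, -0.0], [-0.0, 0.0, -1.0]]
contact_force: [0.4, -0.0, -0.1]
width: 85.4
grip_force: 0.0
[ 438.35  -453.775  204.605] yaw 62.372842583055665 q6 -0.3393568031232466 3.1833
0.97 z 18 ((468.44891357421875, -393.4215393066406), (178.3999786376953, 31.590965270996094), 61.40009689331055)
0.97 z 12 ((468.39666748046875, -393.4470520019531), (181.62684631347656, 32.16239929199219), 61.40010070800781)
batten 0.59 [321.8 129. ] [array([ 470.13 , -393.672]), array([ 470.171, -393.615]), array([ 470.365, -393.349]), array([ 470.67 , -392.931])]
```

View pics/w1.png

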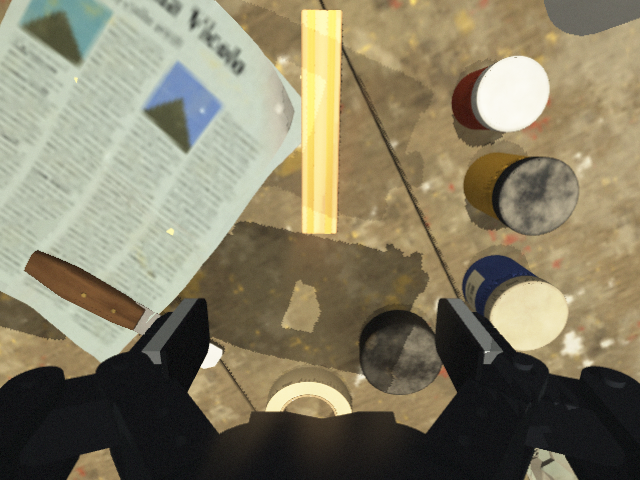

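The batten spans (302–341, 10–233) in the wrist view, and the pots stand clear to its right. The measured size agrees with the height in the text. Next I'll descend and grip.

```bash
python3 -m creep '[[[1,0.06,-0.06,0.9,0,0,0.15],[1,0,0,0.9,0,0,0],[1,0,0,0.9,0,0,0],[1,0,0,0.9,0,0,0],[1,0,0,0.6,0,0,0],[1,0,0,0.26,0,0,0],[1,0,0,0,0,0,0]]]' && python3 -m creep '[[[0,0,0,0,0,0,0],[0,0,0,0,0,0,0],[0,0,0,0,0,0,0],[0,0,0,0,0,0,0],[0,0,0,0,0,0,0],[0,0,0,0,0,0,0],[0,0,0,0,0,0,0],[0,0,0,0,0,0,0],[0,0,0,0,0,0,0],[0,0,0,0,0,0,0]]]' 40
```

```text
clock: 4.12
tool_pos: [436.1, -449.2, 23.6]
tcp_rot: [[0.473, 0.881, -0.003], [0.881, -0.473, 0.004], [0.002, -0.005, -1.0]]
contact_force: [-0.1, -0.2, -0.2]
width: 85.2
grip_force: 0.0
clock: 4.95
tool_pos: [437.3, -450.5, 26.2]
tcp_rot: [[0.473, 0.881, -0.0], [0.881, -0.473, 0.0], [0.0, -0.0, -1.0]]
contact_force: [0.9, -0.2, -0.1]
width: -0.2
grip_force: 0.0
```

```bash
python3 c.py w2
```

```text
[ 437.3   -450.494   26.183] yaw 61.76308840656804 q6 -0.32637842531677536 4.95
0.69 z 18 ((463.9517517089844, -401.8465881347656), (114.99507904052734, 31.89361000061035), 61.388580322265625)
0.69 z 12 ((463.6776123046875, -402.345947265625), (119.49591827392578, 33.14193344116211), 61.388580322265625)
batten 0.86 [321.3 137.4] [array([ 468.493, -392.864]), array([ 468.666, -392.6  ]), array([ 469.472, -391.366]), array([ 470.738, -389.427])]
```

View pics/w2.png

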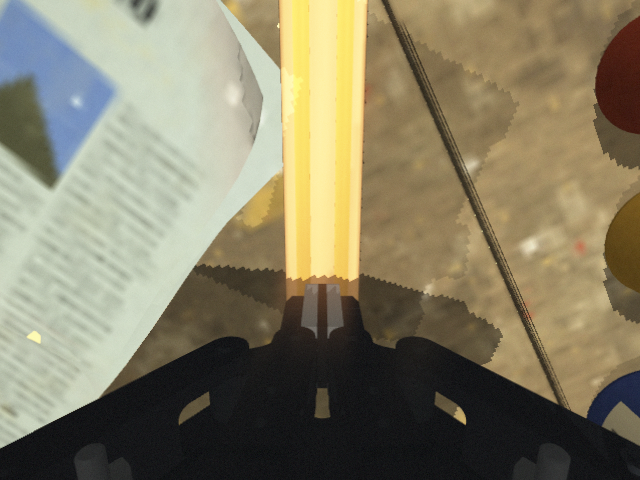

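The fingers shut completely on nothing. In the picture they sit over the batten with its top passing beneath them, around (322,290). I'll check the heights by projection.

```bash
cat > d.py <<'E'
from h import *
np.set_printoptions(precision=1,suppress=True)
st=readout.get_state(); R=np.array(st["tcp_rot"]);T=np.array(st["tool_pos"])
p=cams.grab_frame("wrist"); q=cams.grab_frame("scene"); t=cams.grab_frame("top")
c=np.array([468.4,-393.4,0]); d=np.array([.4787,.878,0])
for z in (0,18): print("batten end",z,proj(p,c-90*d+[0,0,z],st), "ends scene",proj(q,c-90*d+[0,0,z]),proj(q,c+90*d+[0,0,z]))
for z in (0,3,12,22): print("tool",z,proj(p,T+R@[0,0,z],st), "x+11",proj(p,T+R@[11,0,z],st),"scene",proj(q,T+R@[0,0,z]))
u,v=proj(q,T).astype(int); im=q["color"][v-60:v+40,u-70:u+70]; im=cv2.resize(im,None,fx=4,fy=4,interpolation=2)
cv2.imwrite("pics/s2.png",im); print(u,v)
for a in cams.cut_out(q,"batten")[:1]: print(a["extent"])
E
python3 d.py
```

```text
batten end 0 [320.7 324.9] ends scene [397.8 220.4] [343.8 249.5]
batten end 18 [320.5 344.7] ends scene [398.4 215.6] [343.9 244.7]
tool 0 [320.8 302.2] x+11 [320.8 277.5] scene [391.4 217.2]
tool 3 [320.9 299.1] x+11 [320.8 274.8] scene [391.3 218. ]
tool 12 [320.9 290.3] x+11 [320.9 267.1] scene [391.1 220.4]
tool 22 [321.  281.6] x+11 [321.  259.5] scene [390.8 223.1]
391 217
[370.4, 232.1, 64.1, 34.2]
```

View pics/s2.png

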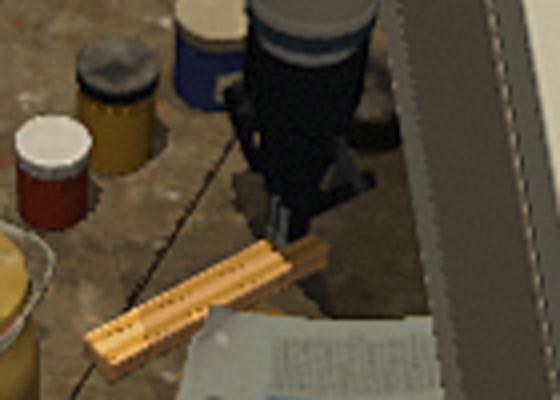

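The scene crop shows the shut fingertips ending at about crop (280,238), on top of the batten rather than down beside it. I'll find the actual tip height by touching down gently.

```bash
for i in 1 2; do python3 -m creep '[[[0,0,0,0.025,0,0,0],[0,0,0,0.025,0,0,0],[0,0,0,0.025,0,0,0],[0,0,0,0,0,0,0]]]' | egrep 'tool_pos|contact|width'; done
```

```text
tool_pos: [437.2, -450.4, 22.9]
contact_force: [-0.2, 0.2, 0.7]
width: 0.2
tool_pos: [437.2, -450.4, 20.0]
contact_force: [0.2, 0.8, -0.4]
width: 0.4
```

```bash
for i in 1 2 3; do python3 -m creep '[[[0,0,0,0.025,0,0,0],[0,0,0,0.025,0,0,0],[0,0,0,0,0,0,0]]]' | egrep 'clock|tool_pos|contact|width'; done
```

```text
clock: 6.42
tool_pos: [437.2, -450.4, 18.0]
contact_force: [-0.4, -0.4, 0.4]
width: 0.3
clock: 6.67
tool_pos: [437.2, -450.4, 16.0]
contact_force: [1.3, 0.8, -0.5]
width: 0.0
clock: 6.92
tool_pos: [437.4, -450.6, 15.4]
contact_force: [-3.8, 2.9, 12.1]
width: -0.1
```

Contact came at TCP z ≈ 15.7 over a batten top at 18. With the jaws shut, the tips are therefore about level with the TCP, not 22 mm ahead as stated. I'll back off, open, and go down further while watching the force.

```bash
python3 -m creep '[[[0,0,0,-0.4,0,0,0],[0,0,0,-0.4,0,0,0],[1,0,0,0,0,0,0],[1,0,0,0,0,0,0],[1,0,0,0,0,0,0],[1,0,0,0,0,0,0],[1,0,0,0,0,0,0],[1,0,0,0,0,0,0],[1,0,0,0,0,0,0]]]'| egrep 'clock|tool_pos|contact|width'; python3 -m creep '[[[1,0,0,0.4,0,0,0],[1,0,0,0.3,0,0,0],[1,0,0,0.2,0,0,0],[1,0,0,0,0,0,0]]]'| egrep 'clock|tool_pos|contact|width'; for i in 1 2; do python3 -m creep '[[[1,0,0,0.05,0,0,0],[1,0,0,0.05,0,0,0],[1,0,0,0,0,0,0]]]' | egrep 'clock|tool_pos|contact|width'; done
```

```text
clock: 7.67
tool_pos: [437.1, -450.3, 45.6]
contact_force: [0.6, -0.8, 0.1]
width: 83.2
clock: 8.0
tool_pos: [436.1, -449.3, 7.9]
contact_force: [-0.7, 0.6, 0.0]
width: 85.5
clock: 8.25
tool_pos: [437.4, -450.6, 6.2]
contact_force: [-0.9, 0.0, 0.3]
width: 85.6
clock: 8.5
tool_pos: [437.3, -450.5, 2.1]
contact_force: [0.4, 0.9, -0.6]
width: 85.5
```

```bash
python3 -m creep '[[[0,0,0,0,0,0,0],[0,0,0,0,0,0,0],[0,0,0,0,0,0,0],[0,0,0,0,0,0,0],[0,0,0,0,0,0,0],[0,0,0,0,0,0,0],[0,0,0,0,0,0,0]]]' 40
```

```text
clock: 9.08
tool_pos: [437.5, -450.7, 2.5]
tcp_rot: [[0.473, 0.881, 0.0], [0.881, -0.473, -0.0], [-0.0, 0.0, -1.0]]
contact_force: [-0.3, -0.8, 3.8]
width: 30.8
grip_force: 41.0
```

The batten is gripped (width 30.8 mm, 41 N). I'll lift it and carry it to a viewpoint beside the press.

```bash
python3 -m creep '[[[0,0,0,-0.5,0,0,0],[0,0,0,-1,0,0,0],[0,0,0,-1,0,0,0],[0,0,0,-0.5,0,0,0]]]'|egrep 'tool_pos|width'; python3 -m creep '[[[0,0.7,-0.54,-0.24,0,0,0],[0,0.7,-0.54,-0.24,0,0,0],[0,0.7,-0.54,-0.24,0,0,0],[0,0.7,-0.54,-0.24,0,0,0],[0,0.7,-0.54,-0.24,0,0,0],[0,0.7,-0.54,-0.24,0,0,0],[0,0.7,-0.54,-0.24,0,0,0],[0,0.7,-0.54,-0.24,0,0,0],[0,0.7,-0.54,-0.24,0,0,0],[0,0.7,-0.54,-0.24,0,0,0]]]'|egrep 'tool_pos|width|contact'; python3 -m creep '[[[0,0,0,0,0,0,0],[0,0,0,0,0,0,0],[0,0,0,0,0,0,0]]]'; python3 c.py w3
```

```text
tool_pos: [438.5, -451.8, 126.1]
width: 31.2
tool_pos: [378.6, -100.2, 218.5]
contact_force: [0.5, 0.1, -0.6]
width: 30.2
clock: 10.5
tool_pos: [379.7, -101.8, 218.3]
tcp_rot: [[0.472, 0.881, 0.001], [0.881, -0.472, -0.0], [-0.0, 0.001, -1.0]]
contact_force: [0.6, -0.2, -1.3]
width: 30.4
grip_force: 58.1
[ 379.737 -101.773  218.29 ] yaw 61.82278568434219 q6 0.20005929568287661 10.5
0.66 z 18 ((367.7340393066406, -132.7649383544922), (399.5247802734375, 90.9576644897461), 61.131561279296875)
0.66 z 12 ((366.9437255859375, -134.3719940185547), (406.465087890625, 92.5377426147461), 61.13156509399414)
batten 0.92 [319.1 211.7] [array([ 373.358, -108.91 ]), array([ 374.674, -106.643]), array([380.819, -96.063]), array([390.474, -79.438])]
knob_top 0.85 [432.  36.] [array([531.539, -19.404]), array([527.633, -20.092]), array([509.401, -23.306]), array([480.751, -28.356])]
bridge 0.64 [395.5  63.1] [array([494.995, -23.887]), array([492.295, -24.428]), array([479.695, -26.95 ]), array([459.894, -30.914])]
stop_face 0.82 [386.3  27.5] [array([499.911,   5.066]), array([497.049,   3.57 ]), array([483.691,  -3.415]), array([462.7 , -14.39])]
press 0.92 [380.6 139.4] [array([455.506, -75.87 ]), array([454.109, -74.694]), array([447.595, -69.206]), array([437.357, -60.582])]
```

View pics/w3.png

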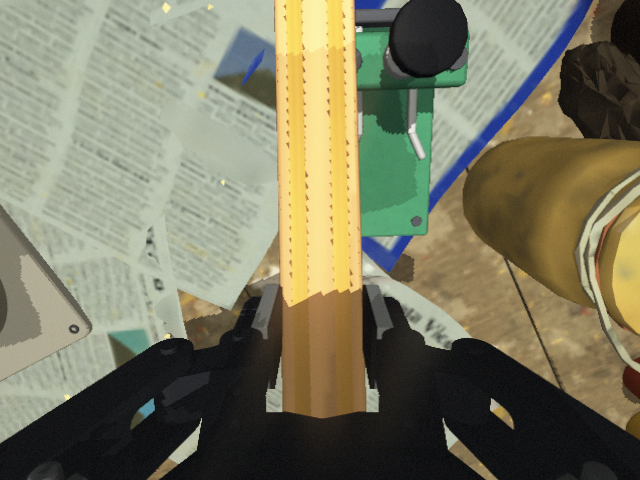

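The batten is held centrally at columns 278–358. The bed's right edge runs from (433,95) to (428,235), and the right-hand rail and its flare run from (413,92) through (411,128) to (423,158). The knob is at (430,36).

```bash
cat > e.py <<'E'
from h import *
np.set_printoptions(precision=1,suppress=True)
st=readout.get_state(); p=cams.grab_frame("wrist"); g=p["color"].astype(int)
# green bed right edge, per row
pts=[];bot=[]
isg=(g[...,1]>g[...,2]+25)&(g[...,1]>g[...,0]+10)
for r in range(110,228,4):
    c=np.nonzero(isg[r,365:460])[0]; pts.append(atz(ray(p,(365.5+c.max(),r),st),12)[:2])
for c in range(372,424,4):
    rr=np.nonzero(isg[180:260,c])[0]; bot.append(atz(ray(p,(c,180.5+rr.max()),st),12)[:2])
out=[]
for q in (pts,bot):
    v=cv2.fitLine(np.array(q,np.float32),cv2.DIST_HUBER,0,.01,.01).ravel(); out.append(v)
    print("line dir",np.degrees(np.arctan2(v[1],v[0])),"pt",v[2:])
a=np.arctan2(out[0][1],out[0][0]); a=a if a>0 else a+np.pi
d=np.array([np.cos(a),np.sin(a)]); n=np.array([-d[1],d[0]])
ym=out[0][2:]@n+44; xm=out[1][2:]@d+90
O=xm*d+ym*n; print("angle",np.degrees(a),"origin",O,"knob",O+55*d)
for uv in [(413,92),(411,128),(423,158)]:
    X=atz(ray(p,uv,st),22)[:2]-O; print("rail local",X@d,X@n)
for nme in ["top","scene"]:
    P=cams.grab_frame(nme)
    for t in ["press","knob_top"]:
        for x in cams.tip_of(P,t)[:1]: print(nme,t,atz(ray(P,x["uv"]),0 if t=="press" else 156))
E
python3 e.py
```

```text
line dir 63.294758 pt [ 477.9 -128.2]
line dir -26.390282 pt [ 427.5 -161.5]
angle 63.294758 origin [455.5 -74.8] knob [480.2 -25.7]
rail local 36.720869485892266 -23.39948247916324
rail local 7.848706151069468 -22.789770882583095
rail local -17.724224344899866 -34.18050875417828
top press [454.5 -84.1   0. ]
top knob_top [477.7 -25.7 156. ]
scene press [456.1 -88.1   0. ]
scene knob_top [479.2 -32.9 156. ]
```

```bash
python3 -m creep '[[[0,0,0,0,0,0,-0.32],[0,-0.79,0.35,0,0,0,0],[0,-0.79,0.35,0,0,0,0],[0,-0.79,0.35,0,0,0,0],[0,-0.79,0.35,0,0,0,0],[0,0,0,0,0,0,0],[0,0,0,0,0,0,0]]]'|egrep 'tool_pos|tcp_rot'; python3 -m creep '[[[0,0,0,0.9,0,0,0],[0,0,0,1,0,0,0],[0,0,0,1,0,0,0],[0,0,0,1,0,0,0],[0,0,0,0.7,0,0,0],[0,0,0,0.2,0,0,0],[0,0,0,0,0,0,0],[0,0,0,0,0,0,0]]]'
cat > f.py <<'E'
from h import *
np.set_printoptions(precision=1,suppress=True)
st=readout.get_state(); R=np.array(st["tcp_rot"]); T=np.array(st["tool_pos"]);a=np.radians(63.4)
d=np.array([np.cos(a),np.sin(a)]); n=np.array([-d[1],d[0]]); X=T[:2]-[455.5,-74.8]
print("TCP local",X@d,X@n,T[2],"dyaw",np.degrees(np.arctan2(R[1,0],R[0,0]))-63.4,st["contact_force"],st["clock"],st["width"])
E
python3 f.py
```

```text
tool_pos: [372.8, -241.2, 218.2]
tcp_rot: [[0.451, 0.892, 0.0], [0.892, -0.451, -0.0], [0.0, 0.0, -1.0]]
clock: 12.45
tool_pos: [373.1, -239.2, 26.8]
tcp_rot: [[0.448, 0.894, -0.001], [0.894, -0.448, 0.0], [0.0, -0.001, -1.0]]
contact_force: [0.6, -0.5, -0.9]
width: 30.2
grip_force: 58.1
TCP local -183.8831351457028 0.10783037329335343 26.786718517553265 dyaw 0.011323945257686319 [ 0.6 -0.5 -0.9] 12.45 30.243680656021063
```

```bash
python3 -m creep '[[[0,0,0,0.24,0,0,0],[0,0.25,0,0,0,0,0],[0,0.25,0,0,0,0,0],[0,0.25,0,0,0,0,0],[0,0.25,0,0,0,0,0],[0,0.25,0,0,0,0,0],[0,0.25,0,0,0,0,0],[0,0,0,0,0,0,0],[0,0,0,0,0,0,0]]]' >/dev/null; python3 f.py;  python3 -m creep '[[[0,0.25,0,0,0,0,0],[0,0.25,0,0,0,0,0],[0,0.25,0,0,0,0,0],[0,0.25,0,0,0,0,0],[0,0,0,0,0,0,0],[0,0,0,0,0,0,0]]]' >/dev/null; python3 f.py
```

```text
TCP local -123.40880709632194 -0.04361121667493961 16.669615816271005 dyaw 0.04295943468049046 [1.9 2.3 2.2] 13.2 30.22935672885269
TCP local -83.47137907462935 -0.1634353029260751 16.60914260117918 dyaw 0.03261826343569396 [1.5 2.5 2.4] 13.7 30.574383777559078
```

```bash
for i in 1 2 3; do python3 -m creep '[[[0,0.1,0,0,0,0,0],[0,0.1,0,0,0,0,0],[0,0,0,0,0,0,0],[0,0,0,0,0,0,0]]]' >/dev/null; python3 f.py; done
```

```text
TCP local -76.20635904299705 -0.03797916065998663 16.607108331547177 dyaw -0.045243924029215066 [0.8 2.2 3.5] 14.0333 30.24650281392194
TCP local -68.11090501252264 -0.150018171956102 16.637649792628093 dyaw -0.037604344003021595 [0.9 2.5 1.9] 14.3667 30.371228127134064
TCP local -59.97352412443355 -0.15056441376695417 16.631640949694333 dyaw -0.023036019285797238 [1.8 1.8 3.1] 14.7 30.116502790096394
```

```bash
for i in 1 2 3; do python3 -m creep '[[[0,0.05,0,0,0,0,0],[0,0,0,0,0,0,0],[0,0,0,0,0,0,0]]]' >/dev/null; python3 f.py; done
```

```text
TCP local -58.30523512671003 -0.04895941351650279 16.614324857567674 dyaw -0.03843122007282318 [0.4 2.5 2.9] 14.95 30.15171174156208
TCP local -56.43246047324342 -0.04070751060656974 16.61295959050002 dyaw -0.035523631260900856 [ 0.  -0.2  2.8] 15.2 30.449624155745052
TCP local -54.41746007653864 -0.056612342430948814 16.617549368366085 dyaw -0.03704777266319326 [-0.6 -0.7  2.8] 15.45 30.204282613831833
```

```bash
cat > g.py <<'E'
import sys
from h import *
p=cams.grab_frame("scene"); im=p["color"][270:370,260:400]; cv2.imwrite(f"pics/{sys.argv[1]}.png",np.hstack([cv2.resize(im,(560,400),interpolation=2)]))
E
python3 g.py s3
```

```text
(no output)
```

View pics/s3.png

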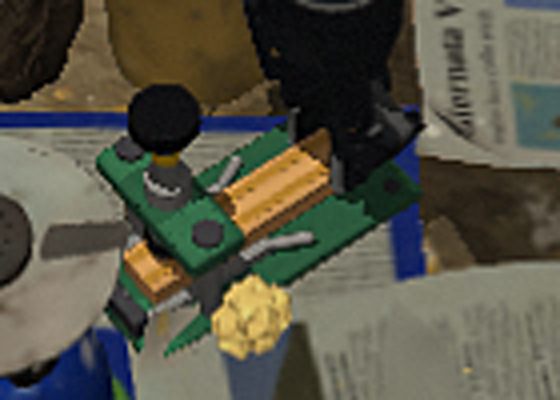

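The batten lies between the rails, passes under the bridge, and its far end is near the dark stop (crop about (125,290)). I'll press on a little to confirm it has butted.

```bash
for i in 1 2 3; do python3 -m creep '[[[0,0.03,0,0,0,0,0],[0,0.03,0,0,0,0,0],[0,0,0,0,0,0,0],[0,0,0,0,0,0,0]]]' >/dev/null; python3 f.py; done
```

```text
TCP local -51.93913384432739 -0.1419741840096016 16.632462780019594 dyaw -0.03648049484922922 [-0.7 -0.5  3.1] 15.8333 30.351673040905066
TCP local -49.52794879005592 -0.09754052781790534 16.62950259628245 dyaw -0.03522002363720844 [-1.1 -1.4  3.4] 16.1667 30.27784814924566
TCP local -47.12019665232344 -0.08905365830534606 16.61533323796994 dyaw -0.03359007836094463 [-0.6 -0.3  3.8] 16.5 30.196805946609224
```

```bash
cat > i.py <<'E'
from h import *
np.set_printoptions(precision=1,suppress=True)
a=np.radians(63.4);d=np.array([np.cos(a),np.sin(a)]); n=np.array([-d[1],d[0]]);O=np.array([455.5,-74.8])
st=readout.get_state()
for nm in ["scene","top","wrist"]:
    p=cams.grab_frame(nm)
    for x in cams.cut_out(p,"batten")[:1]:
        ys,xs=np.nonzero(x["pixels"]); L=np.array([atz(ray(p,(u,v),st),30)[:2]-O for u,v in zip(xs,ys)])
        X=L@d;Y=L@n; print(nm,x["score"],len(xs),"x",np.percentile(X,[0,1,50,99,100]),"y",np.percentile(Y,[1,50,99]))
    for t in ["stop_face","batten","bridge"]:
        for x in cams.tip_of(p,t)[:1]:
            L=atz(ray(p,x["uv"],st),{"stop_face":12,"batten":12,"bridge":68}[t])[:2]-O; print(nm,t,round(x["score"],2),L@d,L@n)
    if nm=="scene":
        pr=lambda x,y,z: (proj(p,[*(O+x*d+y*n),z])-[260,270])*4
        for l,q in {"bedcorner mouth near":(-90,44,12),"mouth far":(-90,-44,12),"end near":(100,44,12),"stop face near top":(90,27,30),"stop near bot":(90,27,12),"knob":(55,0,156),"bridge near-mouth bottom":(37,46,68),"TCP":(-47,0,17)}.items(): print(l,pr(*q))
    if nm=="wrist": cv2.imwrite("pics/w4.png",p["color"]); print("back end rows",[(c,proj(p,[*(O+(c-90)*d),30],st)) for c in (-20,-10,0,10,18)])
E
python3 i.py
```

```text
scene 0.68 595 x [-57.2 -53.6  -3.3  86.5  88. ] y [-16.5   3.9  23.8]
scene stop_face 0.7 81.33021270811915 -3.9600056205872782
scene batten 0.58 -10.436571655234744 3.000542692222308
scene bridge 0.63 44.0586059353993 7.684301391112017
bedcorner mouth near [419.6 191. ]
mouth far [323.8  94. ]
end near [147.8 367.3]
stop face near top [143.1 318.4]
stop near bot [144.6 336.1]
knob [157.3 113.2]
bridge near-mouth bottom [242.3 252.4]
TCP [312.6 173.6]
top stop_face 0.7 88.07571521009483 6.457053378417395
top bridge 0.75 48.4307843291346 -6.259927488070325
wrist 0.89 30996 x [-93.  -89.1 -11.4  41.3  42.5] y [-16.   -0.4  15.1]
wrist batten 0.74 -3.725471343082601 0.9095364639799983
back end rows [(-20, array([320.8, 451.4])), (-10, array([320.8, 431.9])), (0, array([320.7, 411.9])), (10, array([320.7, 391.2])), (18, array([320.6, 374.1]))]
```

View pics/w4.png

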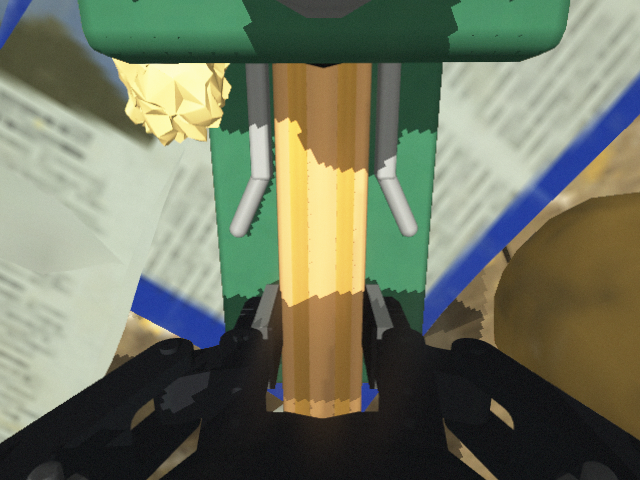

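The wrist view shows the batten centred between the rails, but its width changes along the image in a way that means it pitched nose-down in the grip. The offset from the TCP is therefore unknown. I'll lower it, release it flat, back away, and look at its rear end.

```bash
python3 -m creep '[[[0,0,0,0.04,0,0,0],[0,0,0,0.04,0,0,0],[0.5,0,0,0,0,0,0],[1,0,0,0,0,0,0],[1,0,0,0,0,0,0],[1,0,0,0,0,0,0],[1,0,0,0,0,0,0],[1,0,0,0,0,0,0]]]'|egrep 'tool_pos|contact|width'; python3 -m creep '[[[1,0,0,-0.7,0,0,0],[1,0,0,-1,0,0,0],[1,-0.7,0,-0.7,0,0,0],[1,-0.9,0,-0.4,0,0,0],[0,-0.9,0,0,0,0,0],[0,-0.5,0,0,0,0,0],[0,0,0,0,0,0,0],[0,0,0,0,0,0,0]]]'|egrep 'tool_pos|contact|width'; python3 f.py; sed -i 's/w4/w5/' i.py; python3 i.py | grep -A20 top
```

```text
tool_pos: [433.4, -116.8, 13.0]
contact_force: [-1.8, 0.2, -0.8]
width: 85.2
tool_pos: [380.3, -225.2, 125.5]
contact_force: [-0.2, 0.4, -0.2]
width: 38.7
TCP local -168.15047738438173 -0.057736144257404476 125.5186319169054 dyaw -0.19004459028384701 [-0.2  0.4 -0.2] 18.5833 38.72593862290602
scene stop_face 0.84 83.02781781886787 -0.017793492646632103
scene batten 0.61 -5.017428039521135 -6.686064592992242
scene bridge 0.74 51.20447083177612 5.486558739504908
bedcorner mouth near [419.6 191. ]
mouth far [323.8  94. ]
end near [147.8 367.3]
stop face near top [143.1 318.4]
stop near bot [144.6 336.1]
knob [157.3 113.2]
bridge near-mouth bottom [242.3 252.4]
TCP [312.6 173.6]
top 0.94 516 x [-82.4 -81.1 -21.1  38.9  40.2] y [-13.9   1.3  16.3]
top stop_face 0.86 88.18201124238846 2.188160971633387
top batten 0.97 -4.9063226974609915 -1.0567893372362265
top bridge 0.96 50.30206605193885 4.1188150200473
wrist 0.85 6703 x [-96.1 -95.4 -61.2 -31.3 -30.8] y [-16.4  -0.9  14.5]
back end rows [(-20, array([320.7, 146.8])), (-10, array([320.6, 129.8])), (0, array([320.5, 112.4])), (10, array([320.5,  94.6])), (18, array([320.4,  80. ]))]
```

View pics/w5.png

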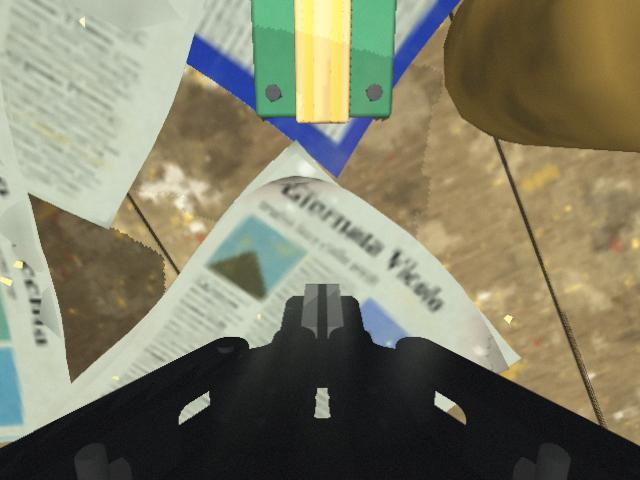

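The batten's rear end is at row about 121, just proud of the bed mouth at row about 117, so it is roughly 5 mm short of home. I'll push the rear end with shut fingers until it butts.

```bash
python3 -m creep '[[[0,0.5,0,0.7,0,0,0],[0,0.5,0,0.7,0,0,0.04],[0,0,0,0.7,0,0,0],[0,0,0,0.5,0,0,0],[0,0,0,0.19,0,0,0],[0,0.1,0,0,0,0,0],[0,0.1,0,0,0,0,0],[0,0.1,0,0,0,0,0],[0,0,0,0,0,0,0],[0,0,0,0,0,0,0]]]'|egrep 'width'; python3 f.py; for i in 1 2 3 4; do python3 -m creep '[[[0,0.05,0,0,0,0,0],[0,0,0,0,0,0,0],[0,0,0,0,0,0,0]]]' >/dev/null; python3 f.py; done
```

```text
width: 0.3
TCP local -115.0116592823989 -0.909047789591888 14.8854039906322 dyaw -0.20817348134966096 [ 0.5 -0.8 -0.1] 20.1667 0.2768642183808589
TCP local -113.24412423147153 -0.26585919402244684 14.161156311781237 dyaw -0.23897138475453517 [0.1 0.1 0.5] 20.4167 -0.24700248123941998
TCP local -111.23082916920927 -0.06159135450076292 13.789031902554681 dyaw -0.23304002207191132 [-0.   0.5 -0. ] 20.6667 0.04572703617016535
TCP local -109.17880505268587 -0.08395435145478558 13.77983278362745 dyaw -0.2285796640037674 [-0.2 -0.4  0.4] 20.9167 0.11003241246072623
TCP local -107.18992469347569 -0.12114875763592181 13.810452880344492 dyaw -0.23270435440854698 [-0.5 -0.5 -0.2] 21.1667 0.08170375706258615
```

```bash
for i in 1 2 3 4 5; do python3 -m creep '[[[0,0.05,0,0,0,0,0],[0,0,0,0,0,0,0],[0,0,0,0,0,0,0]]]' >/dev/null; python3 f.py; done
```

```text
TCP local -105.17039285937184 -0.1519824910038423 13.831594369832938 dyaw -0.2277746005674004 [-0.7 -0.   0.3] 21.4167 -0.039519991698409744
TCP local -103.17402641879406 -0.10514418574334883 13.820339013630795 dyaw -0.23302687269482192 [ 0.2  0.7 -0.7] 21.6667 -0.06970351227725026
TCP local -102.0458697856223 -0.20032869051750168 13.835357091676514 dyaw -0.19974064232477673 [-4.4 -9.2 -0.8] 21.9167 -0.2914293558446582
TCP local -101.79762588137486 -0.15153548804291717 13.846810357214617 dyaw -0.15145705208359317 [-12.4 -26.4   0.9] 22.1667 0.07149597896846294
TCP local -101.55148734050715 -0.1390118691151656 13.863440809694545 dyaw -0.10025999915459494 [-20.  -44.8   1.4] 22.4167 0.13228716203607147
```

The batten is solid against the stop: the push rose to 49 N with no movement, and the finger front was at local x ≈ -91, which matches home. Now I'll back off, rise, and go over the knob.

```bash
python3 -m creep '[[[0,-0.3,0,0,0,0,0],[0,-0.2,0,-0.5,0,0,0],[0,0,0,-1,0,0,0],[0,0,0,-1,0,0,0],[0,0,0,-1,0,0,0],[0,0,0,-1,0,0,0],[0,0,0,-0.4,0,0,0],[0,0,0,0,0,0,0],[0,0,0,0,0,0,0]]]' >/dev/null; python3 f.py; python3 -m creep '[[[0,0.6,0,0,0,0,0],[0,1,0,0,0,0,0],[0,1,0,0,0,0,0],[0,1,0,0,0,0,0],[0,0.7,0,0,0,0,0],[0,0,0,0,0,0,0],[0,0,0,0,0,0,0]]]' >/dev/null; python3 f.py
python3 i.py | grep -A20 ^top | grep -v rows
python3 - <<'E'
from h import *
for n in ("top","scene"):
    p=cams.grab_frame(n)
    for x in cams.tip_of(p,"knob_top")[:1]: print(n,x["score"],atz(ray(p,x["uv"]),156))
E
```

```text
TCP local -117.19035287542195 -0.48485474527944206 210.6194950585995 dyaw -0.23663471188338292 [-0.8  0.2 -0.7] 23.1667 0.0077604987666053974
TCP local 55.51682873533582 0.6089804528819585 207.68321162566613 dyaw -0.052843376082755356 [-0.4  0.4 -0.1] 23.75 0.10580194796892499
top 0.76 619 x [-93.  -90.6 -25.9  40.3  41.7] y [-16.1   0.6  17. ]
top stop_face 0.74 93.47904259002475 3.397524831797341
top batten 0.57 -4.715280883363638 1.495433609566873
top bridge 0.83 54.817016032769004 -2.6430695170637826
wrist 0.72 1046 x [65.9 65.9 78.7 89.6 89.6] y [-13.6   1.7  17. ]
wrist stop_face 0.83 90.96518407350024 0.5878105232924185
wrist batten 0.74 88.95856025860218 -0.20303137720512865
wrist bridge 0.97 56.433510145195115 0.8387153549301516
top 0.42 [483.25099102 -25.99755999 156.        ]
scene 0.68 [480.49291206 -27.10539618 156.        ]
```

The batten's far end reads 89.6 and its rear -90.6, so it is home. I'll descend onto the knob.

```bash
python3 -m creep '[[[0,0,0,0.5,0,0,0],[0,0,0,0.5,0,0,0],[0,0,0,0.2,0,0,0],[0,0,0,0,0,0,0],[0,0,0,0,0,0,0]]]' >/dev/null; python3 f.py; for i in 1 2 3 4 ; do python3 -m creep '[[[0,0,0,0.05,0,0,0],[0,0,0,0.05,0,0,0],[0,0,0,0,0,0,0]]]' >/dev/null; python3 f.py; done
```

```text
TCP local 54.73412528461985 -0.7123539852144241 161.8102527803965 dyaw -0.2344400993316924 [ 0.7 -0.9  1.1] 25.1167 0.15220991068327294
TCP local 54.84140891210467 -1.0881054397745942 158.21191416830385 dyaw -0.2381749277970755 [-0.2  1.2 -0.3] 25.3667 -0.11212046954524851
TCP local 54.688964097339934 -0.6468818797624145 153.6499694017313 dyaw -0.23726712118393323 [ 0.1 -0.2  0.2] 25.6167 0.05559136990241425
TCP local 54.741719580531054 -0.7964823364269797 149.69925063865298 dyaw -0.23610911782313337 [-0.4 -0.   3.4] 25.8667 0.18238403455282273
TCP local 54.729260050345 -0.8210802319141628 145.59045936350964 dyaw -0.23872266388880092 [-1.6  1.   4.2] 26.1167 -0.24032612800524333
```

```bash
for i in 1 2 3 ; do python3 -m creep '[[[0,0,0,0.05,0,0,0],[0,0,0,0.05,0,0,0],[0,0,0,0,0,0,0],[0,0,0,0,0,0,0]]]' >/dev/null; python3 f.py; done
```

```text
TCP local 54.74121645874743 -0.8171986269474019 141.74242587245593 dyaw -0.23844456463421437 [-0.9  0.6  4.7] 26.45 -0.2293687013500912
TCP local 54.74100375669873 -0.83760751048899 138.1661010053697 dyaw -0.23841499079088635 [-2.8 -0.4  9.9] 26.7833 0.1763922885277544
TCP local 54.75511033240065 -0.8893491112008682 134.4608553162295 dyaw -0.23957636217826206 [-3.9 -0.  12.5] 27.1167 -0.09625825767525999
```

```bash
python3 -m creep '[[[0,0,0,0.04,0,0,0],[0,0,0,0.04,0,0,0],[0,0,0,0,0,0,0],[0,0,0,0,0,0,0]]]' >/dev/null; python3 f.py
python3 - <<'E'
from h import *
p=cams.grab_frame("scene"); im=p["color"][265:365,250:370]; cv2.imwrite("pics/s6.png",cv2.resize(im,(720,600),interpolation=2))
E
```

```text
TCP local 54.769982770178245 -0.9054883014616912 131.50670103526045 dyaw -0.23748904416158467 [-4.   0.6 16.4] 27.45 -0.11599658658561607
```

View pics/s6.png

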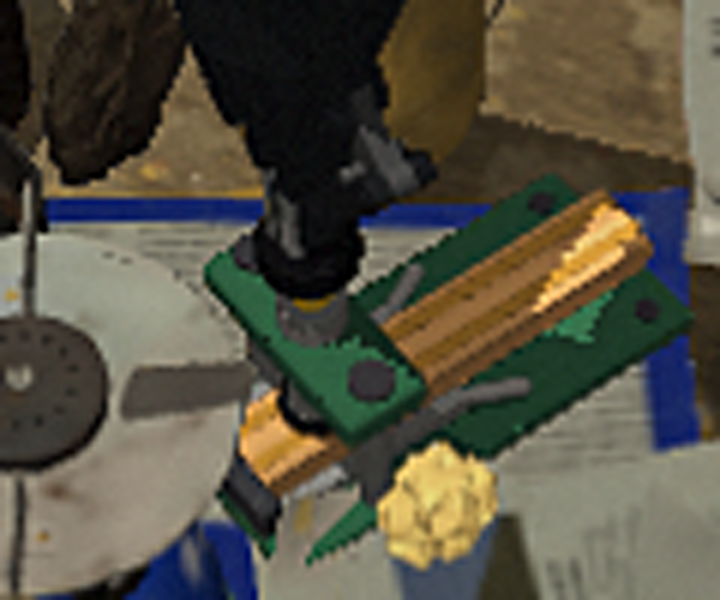

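The pad presses the batten, the batten is home against the dark stop at (250,490), and the yellow band just shows at the sleeve at (315,303). The force is 16.4 N, so I'll hold for over 3 s and hand in.

```bash
for i in 1 2 3 4 5; do python3 -m creep '[[[0,0,0,0,0,0,0],[0,0,0,0,0,0,0],[0,0,0,0,0,0,0],[0,0,0,0,0,0,0],[0,0,0,0,0,0,0],[0,0,0,0,0,0,0],[0,0,0,0,0,0,0],[0,0,0,0,0,0,0],[0,0,0,0,0,0,0],[0,0,0,0,0,0,0]]]' >/dev/null; done; python3 f.py; python3 -c "
from bench import order; print(order.hand_in())"
```

```text
TCP local 54.757945746282125 -0.8880644158955988 131.55890919074966 dyaw -0.23653424022428737 [-4.2 -0.1 16.1] 31.6667 -0.0725122884703544
the job is handed in; nothing more can be done
None
```

The job is handed in at about 32 s with no verdict returned: the batten was butted against the stop and let go, and the knob was held down for over 4 s at about 22 mm of travel (about 16 N) and is still held there, with the pigment pots never approached.

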